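Still-air humidity check of a tonewood conditioning box

ROBOT

A 6-joint arm with a two-finger parallel gripper is mounted at the origin on the work surface. World frame = base frame: x ahead of the robot, y to its left, z up, the work surface at z = 0. Lengths are in m, angles in rad, forces in N, time in s.
With the tool pointing down it reaches from about 0.375 to 0.975 m from the base axis. Payload 3.8 kg.
Tool frame: the origin (TCP) lies at the very end of the fingers, on their centre line; the grasp point (between the pads) lies 19 mm behind it; y points along the fingers, x is the direction in which the jaws open and shut, and the axes are right-handed (so a half turn about y gives the same grasp; the last joint's range is limited). The gripper opens to 88 mm and grips with 3 to 60 N. Pads are 18 mm wide; open, the fingers measure 123 mm over their backs; the gripper's body (75 mm by 187 mm) begins 45 mm behind the grasp point.
Start: joints at [1.226, 0.264, 1.604, -0, 1.274, -0.037], TCP at [0.204, 0.643, 0.239] pointing down, gripper open.
Joint ranges: [-2.63, 2.63], [-0.94, 2.18], [0.31, 2.57], [-1.31, 4.45], [0, 2.66], [-2.55, 2.55]. Speed limits (rad/s): [2.57, 2.57, 3.14, 3.14, 3.14, 3.14].

INTERFACE

Orientations are given as a unit quaternion [w, x, y, z].
In Python, from station import readout, imaging, arm gives the robot as it stands.
- The arm moves only by the tool play_rows, never from a script. Its argument "steps" is a list that holds one entry, the list of rows, each a list of 7 numbers: the shift along the world's x, y, z normalised to -1 to 1, where 1 is 400 mm, then the turn, a rotation vector about the world's x, y, z normalised to -1 to 1, where 1 is 90 degrees, then the gripper's target within -1 to 1 (fully open at 1, half-way at 0, shut at -1). A call has 1 to 20 rows; each row is the pose to reach, as a shift and turn from the pose commanded when the call began; what a row does not reach only later rows make up. A row lasts 1/12 s, in which the tool goes at most 41.7 mm and 7.16 degrees, less where a joint would pass 70% of its speed; a pose out of reach is approached as far as the arm can. A call with a number of a shift or a turn outside -1 to 1 is refused whole. A call with a gripper value outside its range is refused whole. The fingers move at their own pace and stop on an object; the grip force is fixed at half the most. Time passes only in rows, so rows that repeat a pose let the fingers close. It gives the time, the measured TCP pose, the force and the opening at its end, in the units of the state.
- readout.get_state(): the state, without advancing time (a new reading comes with each control period).
- imaging.grab_frame(name): name is "side" or "top" or "wrist"; returns (picture, depth): 384x512x3 uint8, red, green, blue; 384x512 float32, m along the optical axis (not along the pixel's ray), 0 where there is no reading.
- imaging.get_calibration(name): a dict with "intrinsics" (3x3 intrinsics, pixels), "k1" (the pictures are not rectified: a ray, as slopes to the right and down, at radius r is drawn at 1 + k1 r^2 times it, then the intrinsics apply), "T" (4x4, takes a point from camera to world coordinates). Camera axes: x right, y down, z forward; pixel columns grow to the right and rows downward; lengths in m; the calibration is good to about 2 mm. A picture is of the moment at which its call begins: read the wrist's pose just before it. get_calibration takes no time and is no camera call; for the wrist camera it gives the pose at the moment of the call.
- arm.close_job(): hands the job in, once; it reports no verdict.
Trained networks look in the newest picture that a camera, given by its name, has taken for a name from the list of things; names that differ only in an ending like _2 or _b are one class to them, and where a whole thing is asked for, a point or a joint stands for the part that bears it (a point fixed in the world has none). Each returns a list of dicts, best first, with "confidence" (0 to 1); they miss things now and then, are a little off and sometimes report something else, mostly with a low value. They report only what shows in the picture. A call takes as long as a camera call. They do not tell look-alikes from the thing itself.
- imaging.look_for(thing, camera): "centre" ([column, row] in pixels, amid what is visible of it).
The state is a dict: "time_s": time; "q": joint angles; "qvel": joint speeds; "joint_torque": joint torques, N m; "eef_pos": TCP position; "eef_rot": TCP orientation; "ft_force": force on the tool from outside, world axes, zero at the start; "torque": the same for the moment, N m; "width": opening from 0.0 (shut) to 1.0 (fully open).
Only numpy, scipy, OpenCV 4.12 (cv2) and the standard library are available. Lean on these libraries where they do the work, as an engineer would, in place of code of your own. Each camera call takes 0.05 s, during which the arm holds its last target. There are 200 camera calls.

TASK

Take a still-air humidity reading in the tonewood conditioning box: first turn its fan off at the red rotary switch, then lift the blue-handled humidity probe out of the tool rack and lower its stem into the white port on the lid, never letting the probe touch the port or the box. Finish while still holding the probe in the gripper, motionless, upright and centred in the port, with the red band on its stem level with the port's rim. Leave the fan off, and leave the other tools and things on the bench where they are.

Things in the scene. Friction and masses are not known exactly. Their poses are not given: they have to be found in the camera images.
- fan_switch (a joint): rotary fan switch, rad: 0 = on (as found), 1.047 = off, a stop at each end. Seen from above the handle turns counter-clockwise from on to off about a vertical axis. An over-centre detent: about 0.09 N m to leave an end; past the middle (0.52) it falls home by itself
- switch_grip (a point): on the axis of the red switch handle, at the height to grip. Handle: upright bar 56 mm long, 13 thick, 34 high, its top 10 mm above this point; a 42 mm disc beneath, top 23 mm below the point; yellow plate of the 75 mm square enclosure 28 mm below. Turns with the handle: x along the bar to the end with the white line, z up. Off: bar along the box's x; on: 60 degrees clockwise from there
- case: conditioning box, plywood, clear lid pane over rosewood plates, fixed: 300 (its x) x 420 (its y) x 100 mm high, kept shut. Origin: centre of its underside, z up. On the plywood -y end of the lid: the switch, axis at (-90, -135) mm in the box's frame, top 78 mm above the lid, and a black fan 92 mm square, 18 mm high, at (65, -135) mm
- port_rim (a point): centre of the upper rim of the white probe port, a sleeve standing 25 mm above the lid (rim 125 mm above the bench), at (-20, 70, 125) mm in the box's frame. Bore 28 mm diameter, vertical, open through the lid, 33 mm long; outside 40 mm, flange 66 mm. The plates inside begin 83 mm below the rim. z up, x and y as the box's
- probe_grip (a point): centre of the humidity probe's blue handle: square 28 x 28 mm, 85 mm tall, x and y axes square to its faces, z up. The probe (about 100 to 200 g) stands upright in one of the rack's holes, the handle's underside (42.5 mm below this point) on the rack's top. Below the handle, on the same axis, the stem, 105 mm long: 10 mm steel, then a 12 mm white sensor cap
- probe_band (a point): middle of the red band (6 mm wide) on the probe's stem, 60 mm above its tip and 87.5 mm below the handle's centre, on the axis
- probe_tip (a point): lower end of the probe, centre of the white sensor cap, 147.5 mm below the handle's centre; 20 mm above the bench while it stands in the rack
- rack: wooden tool rack fixed on the bench, 270 mm (its x) x 95 mm (its y), top board 125 mm above the bench and 18 mm thick, with three 18 mm holes in a row along its x axis at -85, 0 and 85 mm. Origin: centre of its underside, z up. Holds the probe, the screwdriver and the awl, in any order
- screwdriver_mid (a point): screwdriver with a red round handle 29 mm thick, 68 mm tall, standing in the rack; the point is where its handle meets the rack's top. Stays there
- awl_mid (a point): awl with a pale wooden handle 29 mm thick, 64 mm tall, standing in the rack; the point is where its handle meets the rack's top. Stays there
- bung: black rubber bung of the port, 38 mm across, 28 mm tall, lying loose on the clear pane of the lid; origin at its underside. Stays there
- blanks_a: stack of rosewood plates 200 x 90 mm, 36 mm high, on the bench; origin at its underside. Stays there
- blanks_b: stack of rosewood plates 200 x 90 mm, 24 mm high, on the bench; origin at its underside. Stays there
- glue_bottle: yellow bottle with orange cap, 60 mm across, 150 mm tall; origin at its underside. Stays there
- chisel: chisel lying on the bench, 26 mm high, 240 mm long (its x); origin under its middle. Stays there
- cam_clamp: wooden cam clamp lying on the bench, 24 mm high, its bar 240 mm long (its x), jaws reaching 95 mm to its +y; origin under the middle of the bar. Stays there
Things that resemble listed ones, but are neither listed nor needed, are in the scene too. There is more than one size of the part that bears probe_grip; the job needs the middle-sized.

How it is judged:
On the way, in this order (a step that is already met when the one before it is completed fails the run):
1. the fan switch is at off (value of joint fan_switch above 0.93 rad), for 0.2 s.
2. the probe is lifted clear out of the rack (height (world z) of probe_tip above 0.128 m), for 0.1 s.
At the end, for the whole second after the job is handed in: The fan switch is within 0.12 rad of off, and the gripper holds the probe still (under 10 mm/s) and within 0.08 rad of upright in the port, touching nothing but the fingers: the red band within 4 mm of the port's axis and within 8 mm of the height of its rim, the tip within 5 mm of the axis (value of joint fan_switch above 0.93 rad and horizontal distance between probe_band and port_rim below 0.004 m and horizontal distance between probe_tip and port_rim below 0.005 m and z of probe_band in the frame of port_rim between -0.008 and 0.008 m and angle between probe_grip's own z axis and vertical below 0.08 rad and linear speed of probe below 0.01 m/s and contact force between probe and the fingers above 1 N and contact force between probe and case below 0.3 N); the arm keeps its last pose, push and grip.
It fails at once if the probe touches the port or any part of the box (0.3 N) (contact force between probe and case above 0.3 N).
It fails at once if another thing on the bench, in the rack or on the lid is moved by more than 20 mm (distance of any of screwdriver_mid, awl_mid, bung, blanks_a, blanks_b, glue_bottle, chisel, cam_clamp from where it was at the start of the episode above 0.02 m).
It also fails if it takes over 61 s, if anything falls off the work surface, if the arm or the gripper's body presses on something with over 40 N, if the wrist force passes 120 N, or if a joint passes its speed limit or range.

## Working session

There is one attempt and no reset: what is moved stays moved. The work goes in short steps, Python scripts to look and compute and a tool call to move; the robot and the scene stay as the last step left them, time stands still between calls to the robot, and variables do not carry over. Pictures are saved under pics/ and viewed, about 8 in all and at most 12, crops included, and the job is handed in when it is done.

Besides the shell and the picture viewer there is one more tool, called after "Call:" by a JSON object that holds its "fn" and its "kwargs", one argument or row to a line. play_rows: Moves the arm, as the interface text tells. Its arguments: {"type":"object","properties":{"steps":{"type":"array","items":{"type":"array","items":{"type":"array","items":{"type":"number","minimum":-1,"maximum":1}}}}},"required":["steps"]}

```bash
mkdir -p pics; cat > h.py <<'E'
import numpy as np, cv2
from station import readout, imaging, arm
def ray(c,u,v):
    C=imaging.get_calibration(c) if isinstance(c,str) else c
    K=np.array(C["intrinsics"],float);T=np.array(C["T"],float);k=C["k1"]
    d=np.array([(u-K[0,2])/K[0,0],(v-K[1,2])/K[1,1]]);x=d.copy()
    for _ in range(20): x=d/(1+k*(x@x))
    return T,np.array([x[0],x[1],1.])
def at_depth(c,u,v,z):
    T,r=ray(c,u,v); return (T@np.append(r*z,1))[:3]
def at_height(c,u,v,h):
    T,r=ray(c,u,v); d=T[:3,:3]@r; o=T[:3,3]; return o+d*(h-o[2])/d[2]
def proj(c,P):
    C=imaging.get_calibration(c) if isinstance(c,str) else c
    K=np.array(C["intrinsics"],float);T=np.linalg.inv(np.array(C["T"],float))
    p=(T@np.append(P,1))[:3]; s=p[:2]/p[2]; s=s*(1+C["k1"]*(s@s)); return s*[K[0,0],K[1,1]]+[K[0,2],K[1,2]]
def cloud(c,dep):
    C=imaging.get_calibration(c) if isinstance(c,str) else c
    K=np.array(C["intrinsics"],float);T=np.array(C["T"],float)
    v,u=np.mgrid[:dep.shape[0],:dep.shape[1]]
    d=np.stack([(u-K[0,2])/K[0,0],(v-K[1,2])/K[1,1]],-1);x=d.copy()
    for _ in range(20): x=d/(1+C["k1"]*(x**2).sum(-1,keepdims=True))
    p=np.concatenate([x,np.ones_like(x[...,:1])],-1)*dep[...,None]
    return p@T[:3,:3].T+T[:3,3]
E
python3 - <<'E'
from h import *
s=readout.get_state();print({k:np.round(v,3).tolist() for k,v in s.items()})
fr=[]
for c in["top","side"]:
    im,d=imaging.grab_frame(c);np.savez(f"{c}0.npz",im=im,d=d);fr.append(im)
    cv2.imwrite(f"pics/{c}0.png",cv2.cvtColor(cv2.resize(im,(800,600),interpolation=cv2.INTER_CUBIC),cv2.COLOR_RGB2BGR))
    C=imaging.get_calibration(c);print(c,np.round(C["T"],3).tolist(),C["k1"],np.array(C["intrinsics"])[0,0])
    P=cloud(c,d)
    for t in["switch_grip","port_rim","probe_grip","rack","screwdriver_mid","awl_mid","case"]:
        for o in imaging.look_for(t,c)[:3]:
            u,v=o["centre"];print(c,t,np.round([u,v],1),round(o["confidence"],2),np.round(P[int(v),int(u)],3))
E
```

```text
{'time_s': 0.0, 'q': [1.226, 0.265, 1.605, -0.0, 1.274, -0.037], 'qvel': [0.001, -0.001, 0.001, -0.0, 0.0, 0.0], 'joint_torque': [-0.001, -50.213, -35.686, 0.073, 0.03, -0.0], 'eef_pos': [0.204, 0.643, 0.237], 'eef_rot': [-0.57, 0.571, 0.417, -0.418], 'ft_force': [-0.124, 0.045, 0.405], 'torque': [0.026, 0.042, -0.001], 'width': 1.0}
top [[-0.028, -0.991, 0.134, 0.29], [-0.999, 0.031, 0.018, -0.022], [-0.022, -0.133, -0.991, 1.563], [0.0, 0.0, 0.0, 1.0]] 0.057770117431256145 442.0823036377964
top switch_grip [349.1 174.5] 0.42 [ 0.539 -0.293  0.175]
top switch_grip [354.2 264.1] 0.32 [ 0.254 -0.322  0.025]
top switch_grip [156.9 187.9] 0.19 [0.515 0.318 0.186]
top probe_grip [119.2 195. ] 0.66 [0.503 0.456 0.121]
top probe_grip [151.1 210.1] 0.54 [0.44  0.328 0.208]
top probe_grip [196.7 222. ] 0.47 [0.394 0.18  0.263]
top rack [165.9 191.4] 0.6 [0.511 0.304 0.123]
top screwdriver_mid [161.9 160.2] 0.53 [0.601 0.301 0.191]
top screwdriver_mid [124.7 245.4] 0.25 [0.342 0.471 0.014]
top awl_mid [156.6 188.2] 0.49 [0.512 0.317 0.188]
top case [303.2 163.1] 0.64 [ 0.596 -0.157  0.1  ]
side [[-0.999, -0.015, 0.041, 0.399], [-0.042, 0.589, -0.807, 1.211], [-0.012, -0.808, -0.59, 1.003], [0.0, 0.0, 0.0, 1.0]] -0.04738776644794074 412.42197249105
side port_rim [220.3 186.2] 0.55 [ 0.606 -0.057  0.101]
side probe_grip [270.1 206.1] 0.96 [0.412 0.201 0.211]
side probe_grip [259.8 244.1] 0.83 [0.441 0.355 0.194]
side probe_grip [231.8 293.3] 0.53 [0.399 1.211 1.003]
side rack [234.1 267.3] 0.79 [0.514 0.371 0.116]
side screwdriver_mid [202.3 239.1] 0.69 [0.611 0.316 0.173]
side screwdriver_mid [203.9 186.2] 0.36 [ 0.662 -0.016  0.129]
side case [219.3 184.7] 0.88 [ 0.609 -0.06   0.108]
side case [287.5 147.3] 0.62 [ 0.342 -0.533 -0.   ]
```

View pics/top0.png

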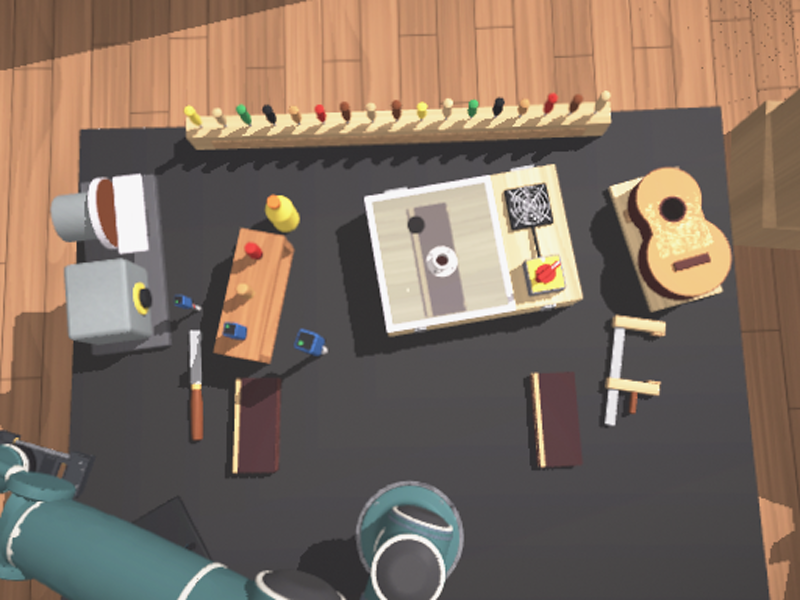

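View pics/side0.png

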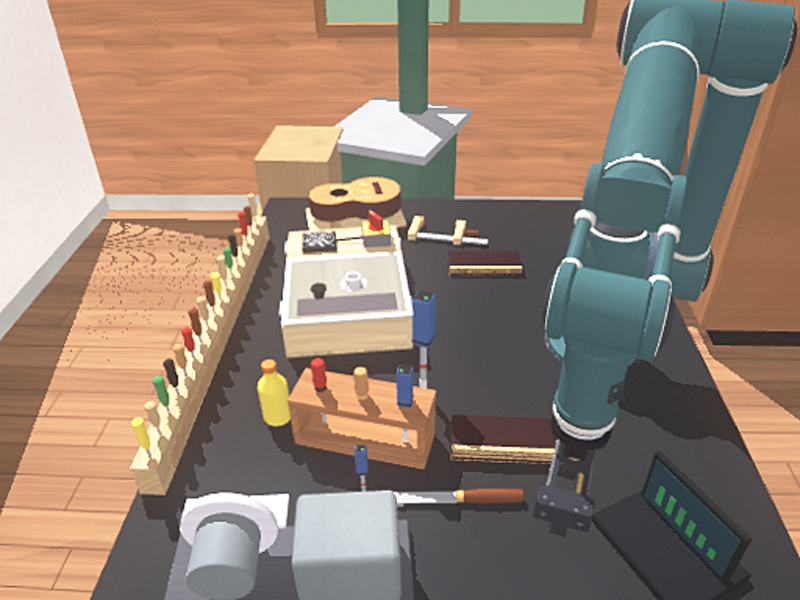

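The top view (800-px scale) shows the rack at about (255,295), holding the blue probe (235,330), awl and screwdriver. Larger and smaller look-alike probes stand outside it at (310,342) and (185,302). The box is at (475,250), with the port at (441,261) and the red switch at (545,273). Next I'll measure these.

```bash
python3 - <<'E'
from h import *
from scipy.spatial.transform import Rotation as R
q=readout.get_state()["eef_rot"];print("toolR",np.round(R.from_quat(np.roll(q,-1)).as_matrix(),3).tolist())
f=np.load("top0.npz");im,d=f["im"],f["d"];P=cloud("top",d);hsv=cv2.cvtColor(im,cv2.COLOR_RGB2HSV)
x,y,z=P[...,0],P[...,1],P[...,2];ok=d>0
def rect(m,n):
    p=P[m][:,:2].astype(np.float32);r=cv2.minAreaRect(p);e=cv2.boxPoints(r)
    print(n,len(p),"c",np.round(r[0],4),"size",np.round(r[1],3),"ang",round(r[2],1),"mean",np.round(P[m].mean(0),4));return r
def big(m):
    n,l,s,_=cv2.connectedComponentsWithStats(m.astype(np.uint8));return l==1+np.argmax(s[1:,4])
box=big(ok&(z>.085)&(z<.115)&(y<.08)&(y>-.4)&(x>.35)&(x<.85));rect(box,"box")
rk=big(ok&(z>.115)&(z<.135)&(y>.15)&(x>.35)&(x<.7));rect(rk,"rack")
H,S,V=hsv[...,0],hsv[...,1],hsv[...,2]
rect(ok&((H<6)|(H>174))&(S>150)&(z>.15)&(y<-.2)&(y>-.4)&(x<.65),"handle")
rect(ok&(H>22)&(H<35)&(S>150)&(z>.12)&(z<.155)&(y<-.15)&(y>-.4),"yellow")
blue=ok&(H>100)&(H<125)&(S>120)
n,l,s,c=cv2.connectedComponentsWithStats(blue.astype(np.uint8))
for i in range(1,n):
    if s[i,4]>25: rect(l==i,f"blue{np.round(c[i])}"); t=P[(l==i)];print("  ztop",np.round(np.percentile(t[:,2],[5,50,95]),3), np.round(np.median(t[t[:,2]>np.percentile(t[:,2],95)-.008],0),4))
rim=ok&(z>.117)&(z<.135)&(abs(x-.6)<.06)&(abs(y+.09)<.07);rect(rim,"portrim")
E
```

```text
toolR [[0.303, 0.0, -0.953], [0.953, -0.0, 0.303], [0.0, -1.0, -0.0]]
box 10042 c [ 0.6135 -0.1537] size [0.318 0.419] ang 8.2 mean [ 0.6116 -0.1444  0.1007]
rack 2061 c [0.5238 0.3237] size [0.097 0.272] ang 77.9 mean [0.5226 0.3211 0.1252]
handle 56 c [ 0.5358 -0.2976] size [0.02  0.045] ang 36.3 mean [ 0.5359 -0.2931  0.1753]
yellow 11 c [ 0.5258 -0.2743] size [0.014 0.008] ang 30.0 mean [ 0.5261 -0.2747  0.1406]
blue[119. 193.] 41 c [0.5196 0.4817] size [0.064 0.023] ang 64.0 mean [0.5094 0.4587 0.1163]
  ztop [0.092 0.119 0.142] [0.5024 0.4578 0.1376]
blue[153. 212.] 58 c [0.4368 0.3301] size [0.009 0.025] ang 84.0 mean [0.4366 0.3281 0.1813]
  ztop [0.143 0.185 0.21 ] [0.434  0.3293 0.2086]
blue[201. 220.] 106 c [0.4142 0.1924] size [0.071 0.042] ang 56.9 mean [0.4028 0.1702 0.2389]
  ztop [0.189 0.256 0.264] [0.4    0.1688 0.2615]
portrim 113 c [ 0.6161 -0.0648] size [0.121 0.038] ang 33.5 mean [ 0.6129 -0.0637  0.1258]
```

Call:
{"fn": "play_rows", "kwargs": {
  "steps": [
    [[0.2,-0.2,0.45,0,0,0,1],[0.54,-0.98,0.53,0,0,0,1],[0.54,-0.98,0.53,0,0,0,1],[0.54,-0.98,0.53,0,0,0,1],[0.54,-0.98,0.53,0,0,0,1],[0.54,-0.98,0.53,0,0,0,1],[0.54,-0.98,0.53,0,0,0,1],[0.54,-0.98,0.53,0,0,0,1],[0.54,-0.98,0.53,0,0,0,1],[0.54,-0.98,0.53,0,0,0,1],[0.54,-0.98,0.53,0,0,0,1],[0.54,-0.98,0.53,0,0,0,1],[0.54,-0.98,0.53,0,0,0,1],[0.54,-0.98,0.53,0,0,0,1],[0.54,-0.98,0.53,0,0,0,1],[0.54,-0.98,0.53,0,0,0,1]]
  ]
}}

```text
time_s: 2.13
eef_pos: [0.4197, 0.2521, 0.4497]
eef_rot: [0.571, -0.57, -0.417, 0.418]
ft_force: [-0.1, -0.5, 0.4]
width: 0.997
```

```bash
python3 - <<'E'
from h import *
C=imaging.get_calibration("wrist");im,d=imaging.grab_frame("wrist");np.savez("w1.npz",im=im,d=d,T=C["T"],K=C["intrinsics"],k=C["k1"])
print(np.round(C["T"],3).tolist(),C["k1"])
cv2.imwrite("pics/w1.png",im[...,::-1])
P=cloud(C,d)
for t in["probe_grip","awl_mid","screwdriver_mid"]:
    for o in imaging.look_for(t,"wrist")[:3]:
        u,v=o["centre"];print(t,np.round([u,v],1),round(o["confidence"],2),np.round(P[int(v),int(u)],3))
E
```

```text
[[0.302, 0.903, 0.306, 0.339], [0.953, -0.286, -0.097, 0.278], [-0.0, 0.321, -0.947, 0.597], [0.0, 0.0, 0.0, 1.0]] -0.015947932633289134
probe_grip [202.5 173.8] 0.96 [0.4   0.191 0.266]
probe_grip [319.2 151.6] 0.89 [0.429 0.334 0.211]
probe_grip [390.4 164.3] 0.57 [0.507 0.456 0.116]
awl_mid [320.8 204. ] 0.75 [0.513 0.321 0.184]
screwdriver_mid [323.5 253.3] 0.59 [0.593 0.305 0.187]
```

View pics/w1.png

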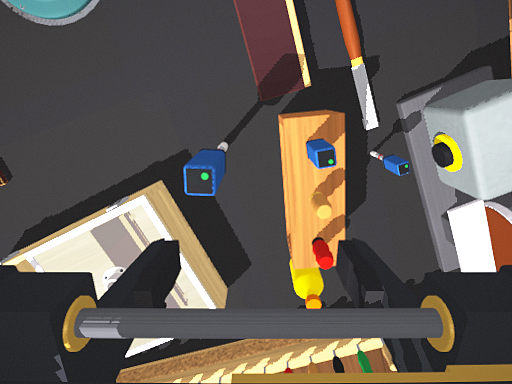

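The wrist picture shows the rack probe at (320,152). The awl (322,205) and screwdriver (322,253) are beside it, and the big probe is at (204,173). I'll measure the probe's top face and the rack.

```bash
python3 - <<'E'
from h import *
f=np.load("w1.npz");im,d=f["im"],f["d"];C=dict(T=f["T"],intrinsics=f["K"],k1=float(f["k"]));P=cloud(C,d)
x,y,z=P[...,0],P[...,1],P[...,2]
def rect(m,n):
    r=cv2.minAreaRect(P[m][:,:2].astype(np.float32));print(n,m.sum(),np.round(r[0],4),np.round(r[1],4),round(r[2],1),np.round(np.median(P[m],0),4))
near=(d>0)&(np.hypot(x-.435,y-.333)<.035)
print(np.percentile(z[near],[1,50,90,99]))
rect(near&(z>.2),"top>.2");rect(near&(z>.205),"top>.205");rect(near&(z>.14),"all")
hsv=cv2.cvtColor(im,cv2.COLOR_RGB2HSV)
b=(hsv[...,0]>100)&(hsv[...,0]<125)&(hsv[...,1]>120)&near;rect(b,"blue")
rk=(d>0)&(z>.118)&(z<.132)&(x>.38)&(x<.68)&(y>.2)&(y<.45);rect(rk,"rack")
for n,c,h in[("awl",(.513,.321),.18),("scr",(.593,.305),.18)]:
    m=(d>0)&(np.hypot(x-c[0],y-c[1])<.035)&(z>h);rect(m,n)
im2=cv2.resize(im[110:190,280:360],(640,640),interpolation=cv2.INTER_CUBIC);cv2.imwrite("pics/w1c.png",im2[...,::-1])
E
```

```text
[0.12573939 0.5271957  0.53987208 0.54428321]
top>.2 11261 [0.4295 0.3277] [0.0569 0.0448] 74.3 [0.4185 0.3111 0.5303]
top>.205 11239 [0.4295 0.3277] [0.0569 0.0448] 74.3 [0.4184 0.3111 0.5304]
all 11481 [0.4295 0.3277] [0.0569 0.0448] 74.3 [0.4187 0.3114 0.5298]
blue 460 [0.4296 0.3311] [0.0589 0.0346] 42.7 [0.4282 0.333  0.1982]
rack 6734 [0.5239 0.3234] [0.0939 0.2693] 78.0 [0.5021 0.3224 0.1266]
awl 211 [0.5223 0.3229] [0.0225 0.0212] 70.9 [0.5208 0.3227 0.1896]
scr 251 [0.604  0.3047] [0.0247 0.0242] 49.1 [0.6008 0.3045 0.1931]
```

View pics/w1c.png

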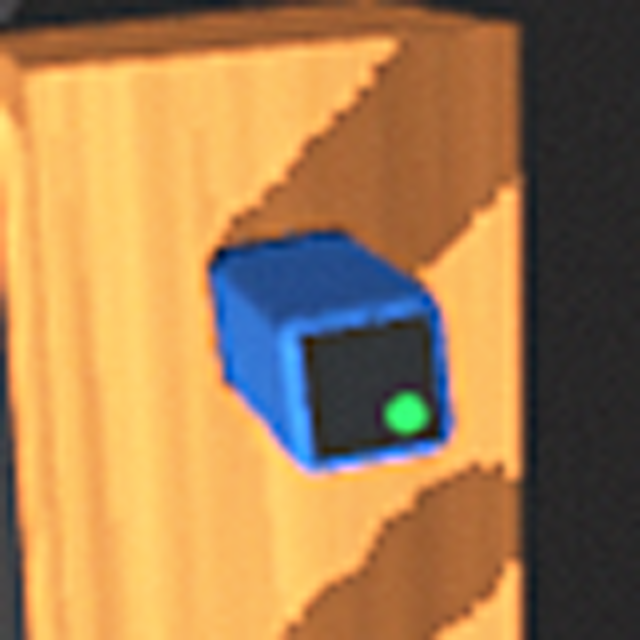

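The crop shows the probe's top face square-on, with corners near (315,150), (335,147), (336,165) and (319,169) in the full frame.

```bash
python3 - <<'E'
from h import *
f=np.load("w1.npz");C=dict(T=f["T"],intrinsics=f["K"],k1=float(f["k"]))
c=np.array([at_height(C,280+u/8-.5,110+v/8-.5,.21) for u,v in[(280,322),(437,298),(450,440),(310,472)]])
print(np.round(c,4),c.mean(0))
for i in range(4):
    e=c[(i+1)%4]-c[i];print(np.hypot(*e[:2]),np.degrees(np.arctan2(e[1],e[0])))
E
```

```text
[[0.4254 0.3292 0.21  ]
 [0.4294 0.3549 0.21  ]
 [0.4533 0.3516 0.21  ]
 [0.4516 0.3279 0.21  ]] [0.43991287 0.34089284 0.21      ]
0.025926647244873497 81.30275695629224
0.02416305329991395 -7.6997286298875505
0.023801464335326598 -94.16318119311721
0.026172439408099955 177.0487055291197
```

Call:
{"fn": "play_rows", "kwargs": {
  "steps": [
    [[0.1,-0.97,0,0,0,0,1],[0.1,-0.97,0,0,0,0,1],[0.1,-0.97,0,0,0,0,1],[0.1,-0.97,0,0,0,-0.38,1],[0.1,-0.97,0,0,0,-0.38,1],[0.1,-0.97,0,0,0,-0.38,1],[0.1,-0.97,0,0,0,-0.38,1],[0.1,-0.97,0,0,0,-0.38,1],[0.1,-0.97,0,0,0,-0.38,1],[0.1,-0.97,0,0,0,-0.38,1],[0.1,-0.97,0,0,0,-0.38,1],[0.1,-0.97,0,0,0,-0.38,1]]
  ]
}}

```text
time_s: 3.33
eef_pos: [0.4606, -0.1367, 0.4501]
eef_rot: [0.669, -0.668, -0.231, 0.231]
ft_force: [-0.4, -0.1, 0.3]
width: 1.001
```

```bash
python3 - <<'E'
from h import *
C=imaging.get_calibration("wrist");im,d=imaging.grab_frame("wrist");np.savez("w2.npz",im=im,d=d,T=C["T"],K=C["intrinsics"],k=C["k1"])
cv2.imwrite("pics/w2.png",cv2.resize(im,(800,600),interpolation=cv2.INTER_CUBIC)[...,::-1])
P=cloud(C,d)
for t in["switch_grip","port_rim","bung","case"]:
    for o in imaging.look_for(t,"wrist")[:3]:
        u,v=o["centre"];print(t,np.round([u,v],1),round(o["confidence"],2),np.round(P[int(v),int(u)],3))
E
```

```text
switch_grip [240.9 257.1] 0.91 [ 0.537 -0.282  0.178]
port_rim [317.7 187.9] 0.82 [ 0.583 -0.124  0.102]
bung [390.8 180. ] 0.68 [ 0.66  -0.038  0.13 ]
case [318.6 188.3] 0.77 [ 0.586 -0.125  0.102]
```

View pics/w2.png

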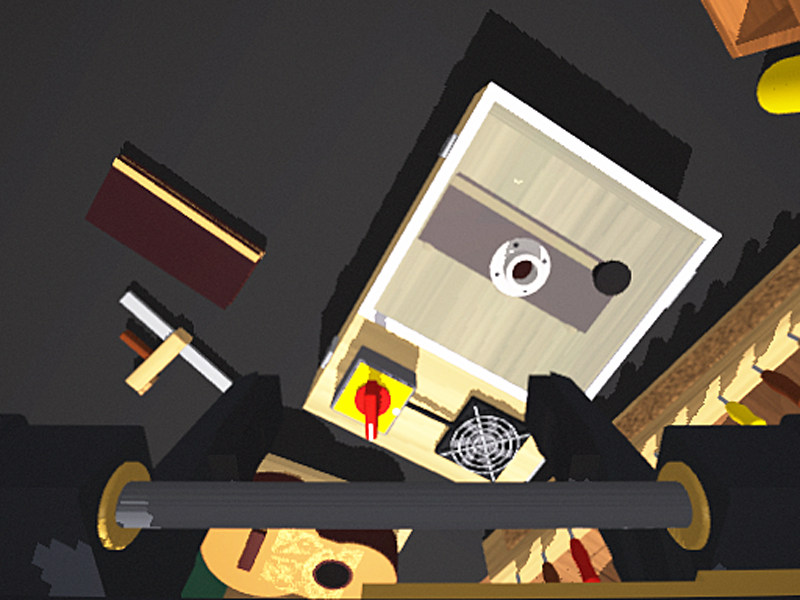

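The picture shows the port at (521,268), the yellow plate and red handle at (372,400) with its white-line end at (373,435), and box lid corners at (490,83), (721,236) and (305,408).

```bash
python3 - <<'E'
from h import *
f=np.load("w2.npz");im,d=f["im"],f["d"];C=dict(T=f["T"],intrinsics=f["K"],k1=float(f["k"]));P=cloud(C,d)
s=512/800
A,B,D=[at_height(C,u*s-.2,v*s-.2,.1)[:2] for u,v in[(490,83),(721,236),(305,408)]]
print("corners",A,B,D,"AB",np.hypot(*(B-A)),"AD",np.hypot(*(D-A)),"yaw",np.degrees(np.arctan2(*(B-A)[::-1])),np.degrees(np.arctan2(*(A-D)[::-1]))-90)
ctr=(B+D)/2;print("ctr",ctr)
x,y,z=P[...,0],P[...,1],P[...,2];hsv=cv2.cvtColor(im,cv2.COLOR_RGB2HSV)
def rect(m,n,h=None):
    if h: v,u=np.nonzero(m);p=np.array([at_height(C,a,b,h)[:2] for a,b in zip(u,v)])
    else:p=P[m][:,:2]
    r=cv2.minAreaRect(p.astype(np.float32));print(n,m.sum(),np.round(r[0],4),np.round(r[1],4),round(r[2],1),np.round(p.mean(0),4));return r
H,S,V=hsv[...,0],hsv[...,1],hsv[...,2];v,u=np.mgrid[:384,:512]
rect((H>22)&(H<35)&(S>150)&(abs(u-238)<35)&(abs(v-255)<40)&(z>.13),"yellow",.14)
red=((H<6)|(H>174))&(S>150)&(abs(u-238)<35)&(abs(v-255)<40)
rect(red&(z>.173),"handle top",.178)
rect((V<60)&(abs(u-310)<45)&(abs(v-283)<33)&(z>.11)&(z<.125),"fan")
rect((d>0)&(abs(z-.1)<.006)&(x>.35)&(x<.85)&(y>-.45)&(y<.1),"lid")
rim=(d>0)&(z>.119)&(z<.131)&(np.hypot(x-.585,y+.09)<.04);rect(rim,"rim")
p=P[rim][:,:2];A_=np.c_[2*p,np.ones(len(p))];sol=np.linalg.lstsq(A_,(p**2).sum(1),rcond=None)[0];print("circle",sol[:2])
th=np.radians(9);
for a in(8.2,9):
  c,sn=np.cos(np.radians(a)),np.sin(np.radians(a));R=np.array([[c,-sn],[sn,c]]);print(a,"pred port",ctr+R@[-.02,.07],"switch",ctr+R@[-.09,-.135],"fan",ctr+R@[.065,-.135])
cr=cv2.resize(im[140:205,295:375],(800,650),interpolation=cv2.INTER_CUBIC)
cr2=cv2.resize(im[225:295,195:285],(770,600),interpolation=cv2.INTER_CUBIC)
cv2.imwrite("pics/w2c.png",np.vstack([cv2.resize(cr,(400,325)),cv2.resize(cr2,(400,311))])[:600,:,::-1])
E
```

```text
corners [0.43586989 0.03300734] [0.73509986 0.0761616 ] [ 0.49822567 -0.3815157 ] AB 0.30232575581325355 AD 0.4191868311571236 yaw 8.206483720852935 8.554734319090343
ctr [ 0.61666276 -0.15267705]
yellow 759 [ 0.544  -0.2988] [0.0666 0.0669] 8.6 [ 0.5411 -0.2959]
handle top 211 [ 0.5418 -0.2954] [0.0129 0.0601] 37.0 [ 0.5405 -0.2929]
fan 766 [ 0.6694 -0.2795] [0.1425 0.0904] 8.1 [ 0.6806 -0.2704]
lid 29985 [ 0.6149 -0.1522] [0.3159 0.4203] 8.3 [ 0.5917 -0.1052]
rim 268 [ 0.5827 -0.0875] [0.0382 0.0385] 42.0 [ 0.5822 -0.0868]
circle [ 0.58258792 -0.08709881]
8.2 pred port [ 0.58688321 -0.08624529] switch [ 0.54683781 -0.29913344] fan [ 0.70025312 -0.27702596]
9 pred port [ 0.58595858 -0.08666756] switch [ 0.54888946 -0.30009408] fan [ 0.70198116 -0.27584674]
```

View pics/w2c.png

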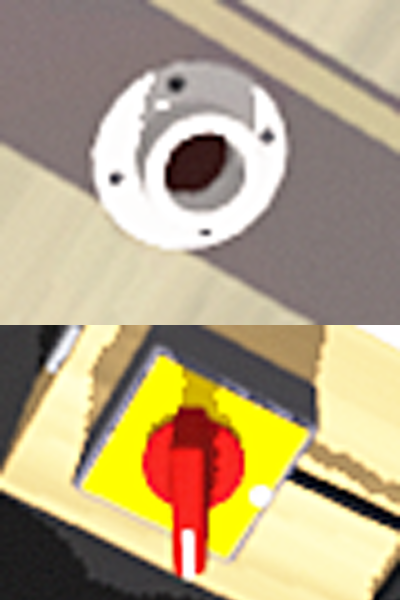

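Call:
{"fn": "play_rows", "kwargs": {
  "steps": [
    [[0.207,-0.4,-0.4,0,0,0,1],[0.207,-0.4,-0.4,0,0,0,1],[0.207,-0.4,-0.4,0,0,0,1],[0.207,-0.4,-0.4,0,0,0,1],[0.207,-0.4,-0.4,0,0,0,1],[0.207,-0.4,-0.4,0,0,0,1],[0.207,-0.4,-0.5,0,0,0,0.5],[0.207,-0.4,-0.58,0,0,0,0.5],[0.207,-0.4,-0.65,0,0,0,0.5],[0.207,-0.4,-0.7,0,0,0,0.2],[0.207,-0.4,-0.73,0,0,0,0],[0.207,-0.4,-0.75,0,0,0,0],[0.207,-0.4,-0.75,0,0,0,0]]
  ]
}}

```text
time_s: 4.67
eef_pos: [0.5429, -0.2956, 0.1493]
eef_rot: [0.669, -0.667, -0.231, 0.232]
ft_force: [-1.1, -0.4, -0.9]
width: 0.509
```

```bash
python3 - <<'E'
from h import *
C=imaging.get_calibration("wrist");im,d=imaging.grab_frame("wrist")
cv2.imwrite("pics/w3.png",im[...,::-1]);print(readout.get_state()["ft_force"])
E
```

```text
[-0.46940421 -0.12332125 -0.08016085]
```

View pics/w3.png

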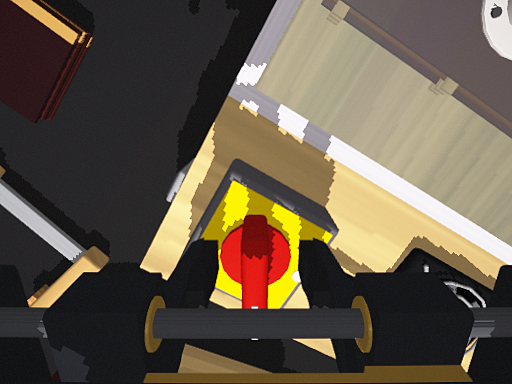

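The bar is upright and centred between the fingers, around column 256. Close and turn.

Call:
{"fn": "play_rows", "kwargs": {
  "steps": [
    [[0,0,0,0,0,0,-1],[0,0,0,0,0,0,-1],[0,0,0,0,0,0,-1],[0,0,0,0,0,0,-1],[0,0,0,0,0,0,-1],[0,0,0,0,0,0,-1],[0,0,0,0,0,0,-1],[0,0,0,0,0,0,-1]]
  ]
}}

```text
time_s: 5.38
eef_pos: [0.5427, -0.2979, 0.1518]
eef_rot: [-0.668, 0.669, 0.231, -0.232]
ft_force: [-4.7, -2.2, 4.2]
width: 0.144
```

Call:
{"fn": "play_rows", "kwargs": {
  "steps": [
    [[0,0,0,0,0,0.05,-1],[0,0,0,0,0,0.1,-1],[0,0,0,0,0,0.15,-1],[0,0,0,0,0,0.2,-1],[0,0,0,0,0,0.25,-1],[0,0,0,0,0,0.3,-1],[0,0,0,0,0,0.35,-1],[0,0,0,0,0,0.4,-1],[0,0,0,0,0,0.45,-1],[0,0,0,0,0,0.5,-1],[0,0,0,0,0,0.55,-1],[0,0,0,0,0,0.6,-1],[0,0,0,0,0,0.64,-1],[0,0,0,0,0,0.67,-1],[0,0,0,0,0,0.67,-1],[0,0,0,0,0,0.67,-1],[0,0,0,0,0,0.67,-1]]
  ]
}}

```text
time_s: 6.8
eef_pos: [0.5417, -0.3005, 0.1518]
eef_rot: [0.461, -0.463, -0.533, 0.538]
ft_force: [-8.1, -10.2, 4.3]
width: 0.145
```

```bash
python3 - <<'E'
from h import *
s=readout.get_state();print({k:np.round(s[k],3).tolist() for k in("q","ft_force","torque","width","eef_pos")})
E
```

```text
{'q': [-0.543, 0.226, 1.816, -0.007, 1.098, -2.258], 'ft_force': [-8.06, -10.233, 4.252], 'torque': [-1.411, 1.163, -0.146], 'width': 0.145, 'eef_pos': [0.542, -0.3, 0.152]}
```

Call:
{"fn": "play_rows", "kwargs": {
  "steps": [
    [[0,0,0,0,0,0,0],[0,0,0,0,0,0,0],[0,0,0,0,0,0,0],[0,0,0,0,0,0,0],[0,0,0,0,0,0,0],[0,0,0.05,0,0,0,0],[0,0,0.15,0,0,0,0.3],[0,0,0.25,0,0,0,0.3],[-0.2,0.2,0.75,0,0,0,1],[-0.2,0.2,0.75,0,0,0,1],[-0.2,0.2,0.75,0,0,0,1],[-0.2,0.2,0.75,0,0,0,1],[-0.2,0.2,0.75,0,0,0,1],[-0.2,0.2,0.75,0,0,0,1],[-0.2,0.2,0.75,0,0,0,1],[-0.2,0.2,0.75,0,0,0,1],[-0.2,0.2,0.75,0,0,0,1]]
  ]
}}

```text
time_s: 8.22
eef_pos: [0.4633, -0.2166, 0.449]
eef_rot: [0.462, -0.461, -0.535, 0.536]
ft_force: [0.0, -0.0, 0.0]
width: 0.996
```

```bash
python3 - <<'E'
from h import *
C=imaging.get_calibration("wrist");im,d=imaging.grab_frame("wrist");np.savez("w4.npz",im=im,d=d,T=C["T"],K=C["intrinsics"],k=C["k1"])
cv2.imwrite("pics/w4.png",im[...,::-1])
P=cloud(C,d)
x,y,z=P[...,0],P[...,1],P[...,2];hsv=cv2.cvtColor(im,cv2.COLOR_RGB2HSV);H,S=hsv[...,0],hsv[...,1]
red=((H<6)|(H>174))&(S>150)&(np.hypot(x-.543,y+.297)<.05)&(z>.172)&(z<.19)
r=cv2.minAreaRect(P[red][:,:2].astype(np.float32));print("handle",red.sum(),r)
rim=(d>0)&(z>.119)&(z<.131)&(np.hypot(x-.585,y+.088)<.04)
p=P[rim][:,:2];sol=np.linalg.lstsq(np.c_[2*p,np.ones(len(p))],(p**2).sum(1),rcond=None)[0];print("rim",rim.sum(),cv2.minAreaRect(p.astype(np.float32)),"circle",sol[:2])
E
```

```text
handle 268 ((0.5429121255874634, -0.2981026768684387), (0.05375533178448677, 0.013312866911292076), 9.537837982177734)
rim 229 ((0.5825517773628235, -0.0869763121008873), (0.036683082580566406, 0.03852684423327446), 73.35497283935547) circle [ 0.5820893  -0.08712617]
```

View pics/w4.png

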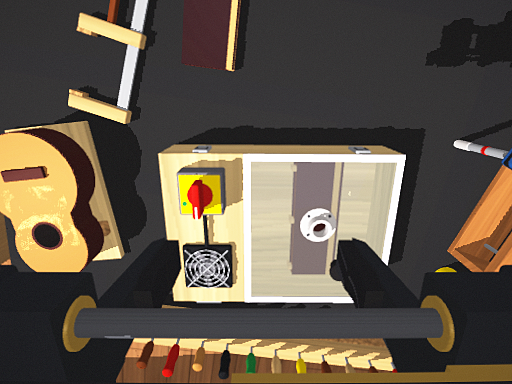

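The switch bar now lies along the box's x (9.5° against the box's 8.4°), so the fan is off. The port from the rim fit and from the switch offset agree within 2 mm. Next, the probe.

Call:
{"fn": "play_rows", "kwargs": {
  "steps": [
    [[-0.057,0.99,0,0,0,-0.158,1],[-0.057,0.99,0,0,0,-0.158,1],[-0.057,0.99,0,0,0,-0.158,1],[-0.057,0.99,0,0,0,-0.158,1],[-0.057,0.99,0,0,0,-0.158,1],[-0.057,0.99,0,0,0,-0.158,1],[-0.057,0.99,0,0,0,-0.158,1],[-0.057,0.99,0,0,0,-0.158,1],[-0.057,0.99,0,0,0,-0.158,1],[-0.057,0.99,0,0,0,-0.158,1],[-0.057,0.99,0,0,0,-0.158,1]]
  ]
}}

```text
time_s: 9.18
eef_pos: [0.4397, 0.1837, 0.4472]
eef_rot: [0.525, -0.522, -0.474, 0.477]
ft_force: [0.7, 0.7, 0.4]
width: 1.005
```

Call:
{"fn": "play_rows", "kwargs": {
  "steps": [
    [[0,0.412,0,0,0,0,1],[0,0.412,0,0,0,0,1],[0,0.412,0,0,0,0,1],[0,0.412,0,0,0,0,1],[0,0.412,-0.42,0,0,0,1],[0,0.412,-0.42,0,0,0,1],[0,0.412,-0.42,0,0,0,1],[0,0.412,-0.42,0,0,0,1],[0,0.412,-0.42,0,0,0,1],[0,0.412,-0.42,0,0,0,1],[0,0.412,-0.42,0,0,0,1]]
  ]
}}

```text
time_s: 10.1
eef_pos: [0.4415, 0.344, 0.2838]
eef_rot: [-0.525, 0.525, 0.474, -0.474]
ft_force: [0.3, -0.4, 0.9]
width: 1.0
```

```bash
python3 - <<'E'
from h import *
s=readout.get_state();print(np.round(s["eef_pos"],4),np.round(s["q"],2))
C=imaging.get_calibration("wrist");im,d=imaging.grab_frame("wrist");np.savez("w5.npz",im=im,d=d,T=C["T"],K=C["intrinsics"],k=C["k1"])
cv2.imwrite("pics/w5.png",im[...,::-1]);P=cloud(C,d);x,y,z=P[...,0],P[...,1],P[...,2]
m=(d>0)&(np.hypot(x-.44,y-.341)<.03)&(abs(z-.21)<.006);r=cv2.minAreaRect(P[m][:,:2].astype(np.float32));print(m.sum(),r)
E
```

```text
[0.4415 0.344  0.2838] [ 0.62  0.02  1.8  -0.    1.32 -0.85]
1146 ((0.44011470675468445, 0.3411180078983307), (0.027921181172132492, 0.027193935588002205), 83.15055084228516)
```

View pics/w5.png

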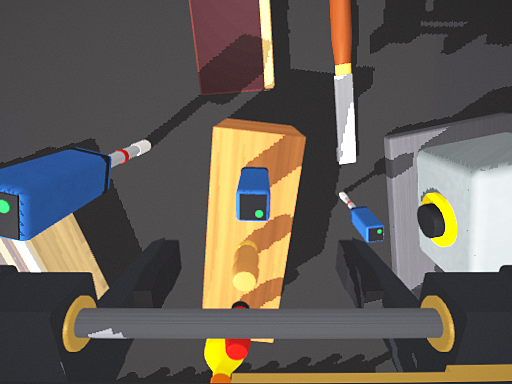

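The probe is square between the fingers and centred to about 3 mm. I'll correct that, descend and grip.

Call:
{"fn": "play_rows", "kwargs": {
  "steps": [
    [[0,-0.007,-0.1,0,0,0,1],[0,-0.007,-0.2,0,0,0,1],[0,-0.007,-0.27,0,0,0,1],[0,-0.007,-0.31,0,0,0,1],[0,-0.007,-0.325,0,0,0,1],[0,-0.007,-0.325,0,0,0,1],[0,-0.007,-0.325,0,0,0,-1],[0,-0.007,-0.325,0,0,0,-1],[0,-0.007,-0.325,0,0,0,-1],[0,-0.007,-0.325,0,0,0,-1],[0,-0.007,-0.325,0,0,0,-1],[0,-0.007,-0.325,0,0,0,-1],[0,-0.007,-0.325,0,0,0,-1],[0,-0.007,-0.325,0,0,0,-1],[0,-0.007,-0.325,0,0,0,-1],[0,-0.007,-0.325,0,0,0,-1]]
  ]
}}

```text
time_s: 11.48
eef_pos: [0.4404, 0.3411, 0.1525]
eef_rot: [-0.524, 0.525, 0.474, -0.474]
ft_force: [0.5, -0.7, 0.1]
width: 0.315
```

Call:
{"fn": "play_rows", "kwargs": {
  "steps": [
    [[0,0,0.05,0,0,0,-1],[0,0,0.11,0,0,0,-1],[0,0,0.17,0,0,0,-1],[0,0,0.23,0,0,0,-1],[0,0,0.3,0,0,0,-1],[0,0,0.37,0,0,0,-1],[0,0,0.44,0,0,0,-1],[0,0,0.5,0,0,0,-1],[0,0,0.54,0,0,0,-1],[0,0,0.55,0,0,0,-1],[0,0,0.55,0,0,0,-1]]
  ]
}}

```text
time_s: 12.4
eef_pos: [0.4409, 0.3416, 0.3739]
eef_rot: [-0.524, 0.525, 0.475, -0.473]
ft_force: [-0.8, -0.6, -2.3]
width: 0.315
```

Call:
{"fn": "play_rows", "kwargs": {
  "steps": [
    [[0.025,-0.07,0,0,0,0,-1],[0.05,-0.14,0,0,0,0,-1],[0.08,-0.22,0,0,0,0,-1],[0.11,-0.3,0,0,0,0,-1],[0.14,-0.38,0,0,0,0,-1],[0.17,-0.46,0,0,0,0,-1],[0.2,-0.54,0,0,0,0,-1],[0.23,-0.62,0,0,0,0,-1],[0.26,-0.7,0,0,0,0,-1],[0.29,-0.78,0,0,0,0,-1],[0.31,-0.85,0,0,0,0,-1],[0.33,-0.91,0,0,0,0,-1],[0.34,-0.95,0,0,0,0,-1],[0.345,-0.97,0,0,0,0,-1],[0.345,-0.97,0,0,0,0,-1],[0.345,-0.97,0,0,0,0,-1]]
  ]
}}

```text
time_s: 13.73
eef_pos: [0.5779, -0.0464, 0.3711]
eef_rot: [0.526, -0.524, -0.474, 0.475]
ft_force: [-0.1, 0.5, -1.5]
width: 0.312
```

```bash
python3 - <<'E'
from h import *
s=readout.get_state();print(np.round(s["eef_pos"],4),s["width"],np.round(s["ft_force"],2))
ims=[]
for c,dx in(("wrist",0),("side",0),("top",0)):
    C=imaging.get_calibration(c);im,d=imaging.grab_frame(c);np.savez(f"{c}6.npz",im=im,d=d,T=C["T"],K=C["intrinsics"],k=C["k1"])
    e=s["eef_pos"]
    for n,P in(("grip",e+[0,0,.0145]),("band",e+[0,0,.0145-.0875]),("tip",e+[0,0,.0145-.1475]),("rim",[.5823,-.0868,.125])): print(c,n,np.round(proj(C,np.array(P)),1))
    ims.append(im)
w=ims[0]
p=proj(imaging.get_calibration("side"),np.array([.5823,-.0868,.2])).astype(int)
cr=ims[1][p[1]-60:p[1]+60,p[0]-50:p[0]+50]
out=np.hstack([cv2.resize(w,(400,300)),cv2.resize(cr,(400,480),interpolation=cv2.INTER_CUBIC)[:300]]) if 0 else cv2.resize(cr,(500,600),interpolation=cv2.INTER_CUBIC)
print("crop org",p-[50,60]);cv2.imwrite("pics/s6.png",np.hstack([out,cv2.resize(w,(300,225),interpolation=cv2.INTER_AREA) if 0 else np.vstack([cv2.resize(w,(300,225)),np.zeros((375,300,3),np.uint8)])])[...,::-1])
E
```

```text
[ 0.5779 -0.0464  0.3711] 0.31162723885680177 [-0.07  0.53 -1.48]
wrist grip [256.5 267.6]
wrist band [256.8 207.6]
wrist tip [257. 186.]
wrist rim [228.  168.2]
side grip [222.3 119. ]
side band [223.9 141.8]
side tip [224.9 156.5]
side rim [226.6 176.4]
top grip [271.4 148.9]
top band [271. 156.]
top tip [270.8 160.4]
top rim [282.6 166. ]
crop org [175  99]
```

View pics/s6.png

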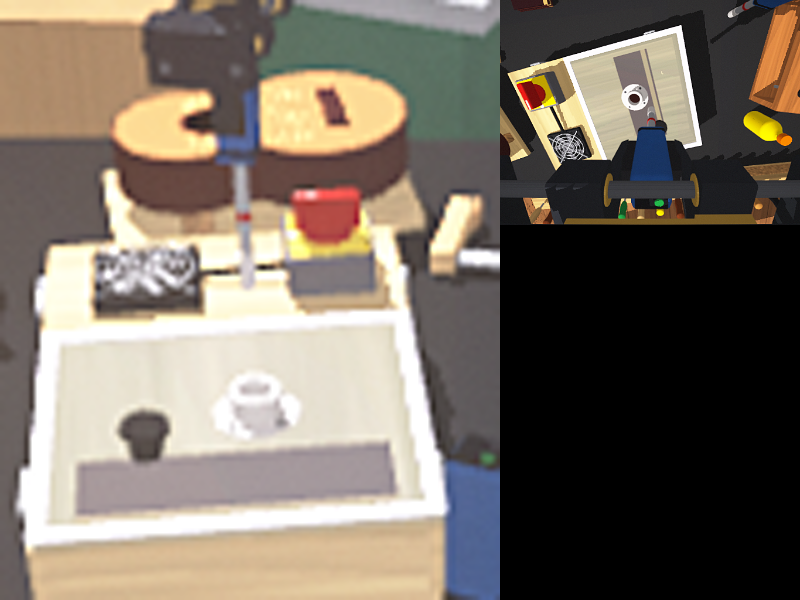

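The side crop shows the switch off, the probe upright with its tip at (248,287), and the port rim at (256,385). All of these match my projections to within 0.5 px. Now I'll hover above the port and check the alignment.

Call:
{"fn": "play_rows", "kwargs": {
  "steps": [
    [[0.005,-0.05,0,0,0,0,-1],[0.01,-0.1,0,0,0,0,-1],[0.01,-0.1,-0.05,0,0,0,-1],[0.01,-0.1,-0.1,0,0,0,-1],[0.01,-0.1,-0.15,0,0,0,-1],[0.01,-0.1,-0.18,0,0,0,-1],[0.01,-0.1,-0.21,0,0,0,-1],[0.01,-0.1,-0.22,0,0,0,-1],[0.01,-0.1,-0.22,0,0,0,-1],[0.01,-0.1,-0.22,0,0,0,-1],[0.01,-0.1,-0.22,0,0,0,-1],[0.01,-0.1,-0.22,0,0,0,-1]]
  ]
}}

```text
time_s: 14.88
eef_pos: [0.5833, -0.0868, 0.2862]
eef_rot: [-0.524, 0.525, 0.475, -0.474]
ft_force: [-1.1, 0.2, -1.3]
width: 0.315
```

```bash
python3 - <<'E'
from h import *
s=readout.get_state();e=s["eef_pos"];print(np.round(e,4),s["width"])
for c in("wrist","side","top"):
    C=imaging.get_calibration(c);im,d=imaging.grab_frame(c);np.savez(f"{c}7.npz",im=im,d=d,T=C["T"],K=C["intrinsics"],k=C["k1"])
    pr={n:proj(C,np.array(P)) for n,P in(("band",e+[0,0,-.0725]),("tip",e+[0,0,-.1325]),("rim",[.5823,-.0868,.125]))}
    print(c,{n:np.round(v,1).tolist() for n,v in pr.items()})
    hsv=cv2.cvtColor(im,cv2.COLOR_RGB2HSV);v,u=np.mgrid[:384,:512]
    m=((hsv[...,0]<8)|(hsv[...,0]>172))&(hsv[...,1]>110)&(np.hypot(u-pr["band"][0],v-pr["band"][1])<10)
    if m.sum(): print("  red seen",m.sum(),u[m].mean(),v[m].mean())
    P=cloud(C,d);r=(d>0)&(abs(P[...,2]-.125)<.005)&(np.hypot(P[...,0]-.5823,P[...,1]+.0868)<.03)
    if r.sum()>10:
        p=P[r][:,:2];sol=np.linalg.lstsq(np.c_[2*p,np.ones(len(p))],(p**2).sum(1),rcond=None)[0];print("  rim",r.sum(),sol[:2],cv2.minAreaRect(p.astype(np.float32))[:2])
    o=im[int(pr["tip"][1])-30:int(pr["tip"][1])+30,int(pr["tip"][0])-27:int(pr["tip"][0])+27]
    print("  org",int(pr["tip"][0])-27,int(pr["tip"][1])-30)
    cv2.imwrite(f"pics/{c}7.png",cv2.resize(o,(540//2,600//2),interpolation=cv2.INTER_CUBIC)[...,::-1])
cv2.imwrite("pics/all7.png",cv2.resize(np.hstack([cv2.imread(f"pics/{c}7.png") for c in("wrist","side","top")]),(800,296)))
E
```

```text
[ 0.5833 -0.0868  0.2862] 0.31451311968382345
wrist {'band': [256.9, 207.4], 'tip': [257.1, 185.5], 'rim': [257.1, 177.0]}
  red seen 63 257.6507936507937 204.76190476190476
  rim 500 [ 0.58364334 -0.0858217 ] ((0.5831351280212402, -0.08591286092996597), (0.03910478949546814, 0.03665672242641449))
  org 230 155
side {'band': [225.0, 156.5], 'tip': [225.9, 170.1], 'rim': [226.6, 176.4]}
  red seen 2 224.5 157.0
  rim 47 [ 0.58665073 -0.08519654] ((0.5865949988365173, -0.0873238816857338), (0.03527964651584625, 0.03670335188508034))
  org 198 140
top {'band': [283.7, 160.0], 'tip': [282.9, 164.0], 'rim': [282.6, 166.0]}
  rim 49 [ 0.58163207 -0.087126  ] ((0.5793604254722595, -0.08643390238285065), (0.03670806810259819, 0.03488484397530556))
  org 255 133
```

View pics/all7.png

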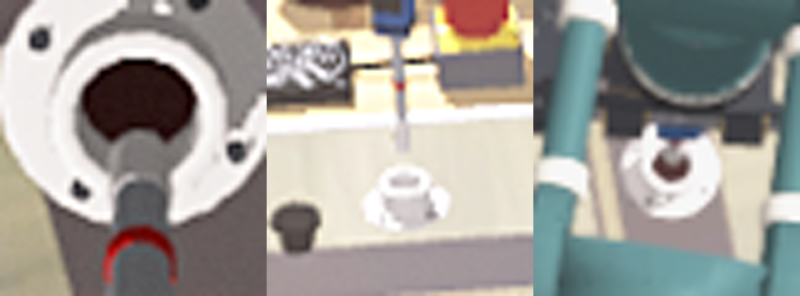

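In all three views the stem is centred over the bore: wrist rim fit (0.5834, -0.0859) against TCP (0.5833, -0.0868), and the tip edge is within 1 px of its prediction. Lowering.

Call:
{"fn": "play_rows", "kwargs": {
  "steps": [
    [[0,0,-0.015,0,0,0,-1],[0,0,-0.03,0,0,0,-1],[0,0,-0.05,0,0,0,-1],[0,0,-0.07,0,0,0,-1],[0,0,-0.09,0,0,0,-1],[0,0,-0.11,0,0,0,-1],[0,0,-0.13,0,0,0,-1],[0,0,-0.15,0,0,0,-1],[0,0,-0.17,0,0,0,-1],[0,0,-0.185,0,0,0,-1],[0,0,-0.2,0,0,0,-1],[0,0,-0.21,0,0,0,-1],[0,0,-0.218,0,0,0,-1],[0,0,-0.218,0,0,0,-1],[0,0,-0.218,0,0,0,-1],[0,0,-0.218,0,0,0,-1],[0,0,-0.218,0,0,0,-1],[0,0,-0.218,0,0,0,-1]]
  ]
}}

```text
time_s: 16.53
eef_pos: [0.5828, -0.0868, 0.198]
eef_rot: [-0.524, 0.525, 0.474, -0.474]
ft_force: [-0.7, -0.7, -0.6]
width: 0.312
```

```bash
python3 - <<'E'
from h import *
for i in range(2):
  C=imaging.get_calibration("wrist");im,d=imaging.grab_frame("wrist");s=readout.get_state();e=s["eef_pos"];print(np.round(e,4),round(s["width"],3),np.round(s["ft_force"],2),np.abs(s["qvel"]).max())
P=cloud(C,d);r=(d>0)&(abs(P[...,2]-.125)<.004)&(np.hypot(P[...,0]-.583,P[...,1]+.0868)<.022)&(np.hypot(P[...,0]-.583,P[...,1]+.0868)>.011)
p=P[r][:,:2];print(r.sum(),cv2.minAreaRect(p.astype(np.float32))[:2])
t,b=proj(C,e-[0,0,.0725]),proj(C,np.array([.583,-.0868,.125]));print(t,b)
i0,j0=int(t[1])-35,int(t[0])-40
si,_=imaging.grab_frame("side");q=proj("side",e-[0,0,.0725]).astype(int);print(q)
cv2.imwrite("pics/f8.png",np.hstack([cv2.resize(im[i0:i0+70,j0:j0+80],(480,420),interpolation=cv2.INTER_CUBIC),cv2.resize(si[q[1]-35:q[1]+35,q[0]-25:q[0]+25],(300,420),interpolation=cv2.INTER_CUBIC)])[...,::-1])
E
```

```text
[ 0.5827 -0.0868  0.1979] 0.316 [ 0.04 -0.2  -0.3 ] 0.0017189039707007176
[ 0.5827 -0.0867  0.1978] 0.316 [ 0.05 -0.47 -1.55] 0.0009723658329766561
673 ((0.5782360434532166, -0.08566226065158844), (0.038707539439201355, 0.02747686766088009))
[256.92763814 207.39979099] [256.9033132  207.62001056]
[226 176]
```

View pics/f8.png

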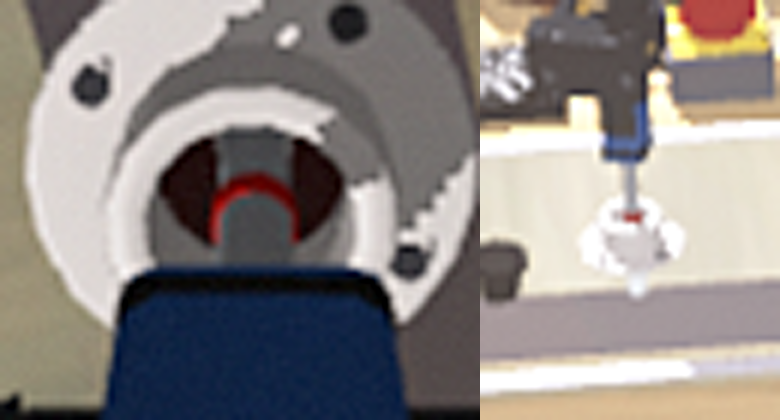

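The stem is centred in the bore: lateral offset is about 0.5 mm, and the rim's near edge puts the port x at about 0.584 against 0.583. The red band is level with the rim and the arm is still.

```bash
python3 -c "
from h import *
print(arm.close_job())"
```

```text
the job is handed in; nothing more can be done
None
```

I turned the fan off at the red switch, lifted the middle-sized blue-handled probe out of the rack and lowered its stem into the port. The job is handed in at about 17 s, with the gripper still holding the probe. The close call reports no verdict.

- **Fan switch:** after the turn, the bar measured 9.5° against the box's 8.4° yaw, so it is at off. The later side view also showed it turned.
- **Centring:** in the last close-up the stem was about 0.5 mm off centre sideways. In the other direction the port's rim measured at x of about 0.584 m against 0.583 m for the probe.
- **Height and stillness:** the red band projected within 0.5 mm of the rim's height, and the picture showed it at the rim. The arm was still (joint speeds under 0.002 rad/s), gripping at 27.8 mm, and the wrist force readings showed no sign of contact.
- **Disagreements:** port position estimates from different views differed by 1–2 mm. The side camera's x was about 4 mm off the rest, probably because it saw only part of the rim, so I didn't use it.
- **Not checked:** I didn't measure the other tools and loose things again at the end. The arm came close only to the awl and screwdriver beside the probe, and I didn't look at those two after the lift.

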